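Load the tempering blocks by cap colour and take a surface reading

TASK

First stand each bottle upright in the nest whose ring has the colour of its cap, the red-capped one on the red-ringed block and the blue-capped one on the blue-ringed block, and let go of them. Then draw the orange contact probe out of its stand and hold its sprung tip inside the yellow mark on the sloped face of the red-ringed block, the probe square to that sloped face, pressing lightly so that the tip is pushed about half way in and never pressing hard. Finish while still holding the probe there in the gripper, and do not knock the tape roll or the beaker about.

Things in the scene. Friction and masses are not known exactly. Their poses are not given: they have to be found in the camera images.
- red_block: fixed aluminium tempering block, 133 x 90 mm (own x, y), own z up; origin on the bench. x = -20 to +68 mm: flat deck 30 mm high with a red ring (62 mm inside, 72 mm outside, 12 mm tall) centred at x = +26 mm as nest for a bottle. In front (-x) a face slopes down 20 degrees, with a yellow, black-rimmed round mark. The two blocks' places and yaw vary and may be swapped
- blue_block: fixed aluminium tempering block, 133 x 90 mm (own x, y), own z up; origin on the bench. x = -20 to +68 mm: flat deck 30 mm high with a blue ring (62 mm inside, 72 mm outside, 12 mm tall) centred at x = +26 mm as nest for a bottle. In front (-x) a face slopes down 20 degrees, with a yellow, black-rimmed round mark. The two blocks' places and yaw vary and may be swapped
- red_block_seat (a point): centre of the red ring's floor, on the deck, 30 mm above the bench: the middle of the red-capped bottle's underside belongs here
- blue_block_seat (a point): centre of the blue ring's floor, on the deck, 30 mm above the bench: the middle of the blue-capped bottle's underside belongs here
- red_bottle: loose clear reagent bottle with red screw cap, standing upright on the bench, 45 mm in diameter and 82 mm high; its straight sides reach from the underside to 45 mm above it (grip it there), then the shoulder narrows to the 28 mm wide cap. Origin: middle of the underside; own z up. Under 0.25 kg
- blue_bottle: loose clear reagent bottle with blue screw cap, standing upright on the bench, 48 mm in diameter and 87 mm high; its straight sides reach from the underside to 45 mm above it (grip it there), then the shoulder narrows to the 30 mm wide cap. Origin: middle of the underside; own z up. Under 0.25 kg
- red_pad: sloped front face of the red block, 50 mm along the slope, 90 mm wide, 20 degrees from level. Origin: on its surface at the centre of the round mark (24 mm across, yellow, black rim and dot), 22 mm above the bench, 42 mm in front (-x) of the block's origin. Own z points square out of the face (up and to the front), own x up the slope
- stand: fixed grey stand for the probe, a 64 x 64 mm block 68 mm high with a round 22 mm hole right through its middle, in which the probe hangs. Origin: centre of its underside; own z up. Block heaters 230 mm high stand behind it and to its right, none nearer than x = 0.54 m: keep the gripper and wrist clear of them
- probe: loose contact probe, 0.13 kg, hanging upright in the stand by its collar. Origin: on its axis at the collar's underside; own z along the axis, away from the tip. Collar: black, 34 mm across, z = 0 to 6 mm. Above: orange round handle, 24 mm across, z = 6 to 72 mm (grip here), black end to 78 mm. Below: 16 mm steel shank to z = -40 mm, then the copper sprung tip. Raise it over 54 mm to clear the stand
- probe_tip (a point): centre of the flat end of the probe's copper sprung tip (9 mm across); 54 mm below the probe's origin along its axis when free; moves with the tip
- plunger (a joint): how far the probe's sprung tip is pushed in, in m: 0 free, 0.012 fully in. The spring starts at 0.9 N and adds 0.3 N per mm: 2.7 N half way in
- tape_roll: green roll of tape lying loose at the back, 72 mm across, 19 mm high; a bystander. Origin: centre of its underside
- beaker: empty clear beaker standing loose at the back, 52 mm across, 62 mm high; a bystander. Origin: centre of its underside
Not all that is in view belongs to the job. Leave any green or purple look-alike of the red_bottle alone. Leave any turquoise look-alike of the probe alone.

How it is judged:
By the outcome, as a careful person would: the job done as asked, in the order asked, and still so for the second after the job is handed in, while the arm keeps its last pose, push and grip.
It also fails if it takes over 72 s, if anything falls off the work surface, if the arm or the gripper's body presses on something with over 40 N, if the wrist force passes 120 N, or if a joint passes its speed limit or range.

ROBOT

A 6-joint arm with a two-finger parallel gripper is mounted at the origin on a cart in front of the work surface, level with it; the furniture and walls round the work are solid. World frame = base frame: x ahead of the robot, y to its left, z up, the work surface at z = 0. Lengths are in mm, angles in degrees, forces in N, time in s.
With the tool pointing down it reaches from about 325 to 925 mm from the base axis. Payload 3.1 kg.
Tool frame: the origin (TCP) lies at the very end of the fingers, on their centre line; the grasp point (between the pads) lies grasp_offset behind it (grasp_offset is the distance from the TCP to the grasp point, in mm); z points along the fingers, y is the line along which they close (so a half turn about z gives the same grasp; the last joint's range is limited). The gripper opens to 85 mm and grips with 20 to 120 N. Pads are 22 mm wide; open, the fingers measure 114 mm over their backs; the gripper's body (76 mm by 85 mm) begins 54 mm behind the grasp point. The pads swing forward as they close: fully open they stand 13 mm farther back than shut.
Start: joints at [-80.054, 12.427, 92.441, -0, 75.132, -6.429], TCP at [176.224, -599.653, 209.5] pointing down, gripper open.
Joint ranges: [-157.48, 157.48], [-44.54, 120.13], [17.64, 146.25], [-64.5, 244.5], [7.68, 150.69], [-147.95, 147.95]. Speed limits (degrees/s): [159.86, 159.86, 180, 180, 180, 180].

INTERFACE

Orientations are given as [roll, pitch, yaw] about the fixed x, y, z axes, in that order (R = Rz(yaw) Ry(pitch) Rx(roll)).
In Python, from station import * gives the robot as it stands. Calls block until the motion is done:
- goto(position, orientation): joint-space move of the TCP to a pose.
- move_l(position, attitude=None, speed=150): straight line of the TCP; attitude=None keeps the orientation; speed is the mean speed in mm/s.
- move_j(angles): joint-space move.
- grip(opening, squeeze=None): finger opening in mm; squeeze is the grip in N (None keeps the last); returns when the fingers have stopped.
- wait(seconds).
- solve_ik(position, orientation): joint angles nearest the present ones, or None.
- get_obs(): the state.
- get_image(name): name is "scene" or "top" or "wrist"; returns the picture (480x640x3 uint8, red, green, blue); there is no depth.
- get_calibration(name): a dict with "fx", "fy", "cx", "cy" (pixels), "R" (3x3) and "t" (3): a world point X has camera coordinates R X + t; the wrist camera has in their place "mount" (4x4, takes a point from camera to tool coordinates, whose origin is the TCP and whose axes are the flange's). Camera axes: x right, y down, z forward; pixel columns grow to the right and rows downward; lengths in mm; the calibration is good to about 2 mm. A picture is of the moment at which its call begins: read the wrist's pose just before it. get_calibration takes no time and is no camera call.
A pose or a line that the arm cannot do raises Unreachable and nothing moves.
- sign_off(): hands the job in; it is judged then, once.
Trained networks look in the newest picture that a camera, given by its name, has taken for a name from the list of things; names that differ only in an ending like _2 or _b are one class to them, and where a whole thing is asked for, a point or a joint stands for the part that bears it (a point fixed in the world has none). Each returns a list of dicts, best first, with "score" (0 to 1); they miss things now and then, are a little off and sometimes report something else, mostly with a low value. They report only what shows in the picture. A call takes as long as a camera call. They do not tell look-alikes from the thing itself.
- spot_in(name, camera): "extent" ([centre column, centre row, width, height] in pixels, round what is visible of it).
- regions_of(name, camera): "region" (480x640 bool, what is visible of it) and "extent" ([centre column, centre row, width, height] in pixels, round what is visible of it).
The state is a dict: "t": time; "joint_pos": joint angles; "qvel": joint speeds; "effort": joint torques, N m; "tcp_pos": TCP position; "ee_rot": TCP orientation; "wrist_force": force on the tool from outside, world axes, zero at the start; "moment": the same for the moment, N m; "grip_width": finger opening in mm; "grip_force": force on a finger pad.
Only numpy, scipy, OpenCV 4.12 (cv2) and the standard library are available. Lean on these libraries where they do the work, as an engineer would, in place of code of your own. Each camera call takes 0.05 s, during which the arm holds its last target. There are 200 camera calls.

## Working session

There is one attempt and no reset: what is moved stays moved. The work goes in short steps, each a Python script; the robot and the scene stay as the last script left them, time stands still between calls to the robot, and variables do not carry over. Pictures are saved under pics/ and viewed, at most 10 in all, crops included, and the job is handed in when it is done.

```bash
ls; mkdir -p pics
python3 - <<'E'
from station import *
import cv2,numpy as np
o=get_obs(); print({k:o[k] for k in("t","tcp_pos","ee_rot","grip_width","wrist_force")})
try: print(grasp_offset)
except Exception as e: print(e)
for c in("scene","top"):
    im=get_image(c); cv2.imwrite(f"pics/{c}0.png",im[...,::-1]); np.save(f"pics/{c}0.npy",im)
    print(c,get_calibration(c))
    for n in("red_block","blue_block","red_bottle","blue_bottle","red_pad","stand","probe","tape_roll","beaker"):
        print(n,[(round(d["score"],2),np.round(d["extent"]).tolist()) for d in spot_in(n,c)[:4]])
print(get_calibration("wrist"))
E
```

```text
pics
{'t': 0.0, 'tcp_pos': array([ 176.08202614, -598.77094279,  208.13928151]), 'ee_rot': array([-1.79862011e+02, -1.79615642e-02,  1.63741189e+01]), 'grip_width': 85.21334437970553, 'wrist_force': array([ 0.85550869, -0.61644971,  0.52273794])}
18.700000000000003
scene {'fx': 575.4044983252074, 'fy': 575.4044983252074, 'cx': 327.8359953913512, 'cy': 243.4520098711187, 'R': array([[-0.72071011, -0.69290136, -0.02155555],
       [-0.26242379,  0.30147204, -0.91665062],
       [ 0.64164686, -0.65498268, -0.39910774]]), 't': array([ 340.18330984,  232.12191118, 1211.96710143])}
red_block [(0.62, [257.0, 304.0, 66.0, 42.0])]
blue_block [(0.9, [202.0, 341.0, 67.0, 49.0])]
red_bottle [(0.74, [375.0, 256.0, 19.0, 34.0]), (0.41, [431.0, 241.0, 8.0, -0.0]), (0.37, [203.0, 339.0, 68.0, 49.0])]
blue_bottle [(0.6, [394.0, 240.0, 13.0, 23.0])]
red_pad [(0.98, [272.0, 306.0, 35.0, 29.0])]
stand [(0.68, [328.0, 283.0, 35.0, 38.0])]
probe [(0.92, [352.0, 258.0, 9.0, 44.0]), (0.71, [329.0, 256.0, 14.0, 30.0]), (0.45, [230.0, 266.0, 21.0, 32.0])]
tape_roll [(0.95, [168.0, 303.0, 30.0, 23.0])]
beaker 
[... 664 characters left out ...]
4, [198.0, 284.0, 34.0, 29.0])]
stand [(0.85, [253.0, 302.0, 30.0, 39.0])]
probe [(0.66, [255.0, 298.0, 18.0, 16.0]), (0.66, [292.0, 294.0, 15.0, 14.0])]
tape_roll [(0.84, [153.0, 197.0, 28.0, 22.0])]
beaker [(0.58, [226.0, 192.0, 18.0, 24.0])]
{'fx': 421.67705210982206, 'fy': 421.67705210982206, 'cx': 320.01859822613744, 'cy': 244.05971319462975, 'mount': array([[-2.63653623e-04, -9.61321571e-01, -2.75428334e-01,
         6.91849711e+01],
       [ 9.99999931e-01, -3.25141472e-04,  1.77584873e-04,
         9.57860442e-02],
       [-2.60269343e-04, -2.75428268e-01,  9.61321591e-01,
        -1.64246036e+02],
       [ 0.00000000e+00,  0.00000000e+00,  0.00000000e+00,
         1.00000000e+00]])}
```

Run:
```python
import cv2
a=cv2.imread("pics/top0.png")[150:390,60:560]; cv2.imwrite("pics/topc.png",cv2.resize(a,(800,384),interpolation=cv2.INTER_CUBIC))
a=cv2.imread("pics/scene0.png")[180:400,140:460]; cv2.imwrite("pics/scenec.png",cv2.resize(a,(800,550),interpolation=cv2.INTER_CUBIC))
```

```text
(no output)
```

View pics/topc.png

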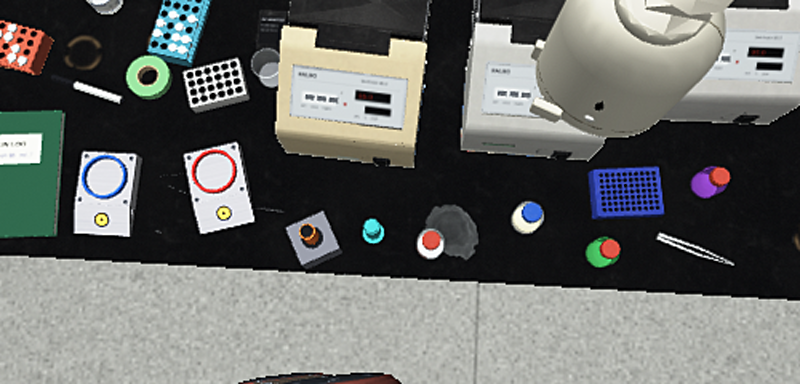

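View pics/scenec.png

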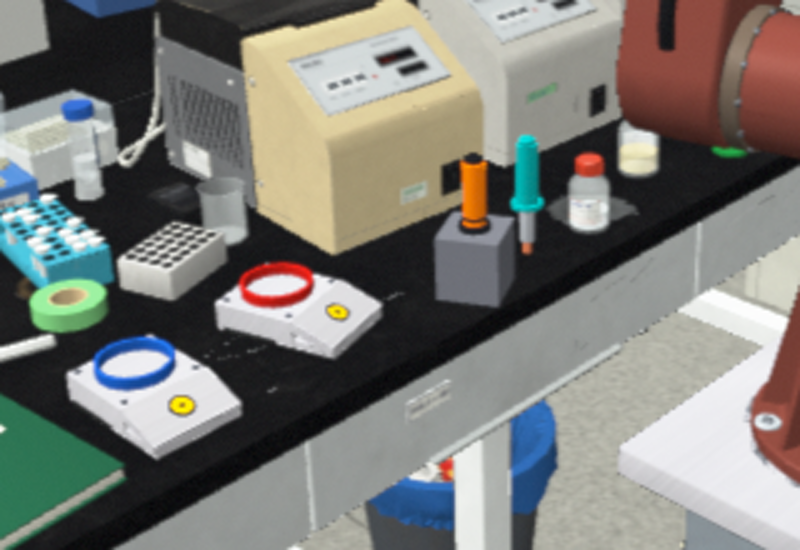

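The top view shows the red-capped bottle at pixel (329,300) and the blue-capped one at (391,283). The red ring is at (194,257) and the blue ring at (125,259), with yellow marks at (199,283) and (124,287). The orange probe is at about (254,297), with a turquoise decoy beside it.

```bash
cat > h.py <<'E'
from station import *
import numpy as np, cv2
from scipy.spatial.transform import Rotation as Ro
def rot(e): return Ro.from_euler('xyz',e,degrees=True).as_matrix()
def extr(cam,o=None):
    c=get_calibration(cam)
    if cam!="wrist": return c,np.array(c["R"]),np.array(c["t"])
    M=np.array(c["mount"]); R=rot(o["ee_rot"])
    Rwc=R@M[:3,:3]; p=R@M[:3,3]+o["tcp_pos"]
    return c,Rwc.T,-Rwc.T@p
def bp(cam,uv,z,o=None):
    c,R,t=extr(cam,o); p=-R.T@t
    d=R.T@np.array([(uv[0]-c["cx"])/c["fx"],(uv[1]-c["cy"])/c["fy"],1.])
    return p+d*(z-p[2])/d[2]
def proj(cam,X,o=None):
    c,R,t=extr(cam,o); q=R@np.asarray(X,float)+t
    return np.array([c["fx"]*q[0]/q[2]+c["cx"],c["fy"]*q[1]/q[2]+c["cy"]])
HS={"red":[((0,150,90),(6,255,255)),((173,150,90),(180,255,255))],"blue":[((104,150,90),(122,255,255))],
    "yellow":[((24,150,120),(34,255,255))],"orange":[((8,170,90),(19,255,255))]}
def blobs(im,col,amin=15):
    h=cv2.cvtColor(im,cv2.COLOR_RGB2HSV); m=sum(cv2.inRange(h,*b) for b in HS[col])
    n,l,s,c=cv2.connectedComponentsWithStats(m)
    return [dict(a=int(s[i,4]),c=c[i],box=s[i,:4],bc=s[i,:2]+(s[i,2:4]-1)/2,m=l==i) for i in range(1,n) if s[i,4]>=amin]
E
python3 - <<'E'
from h import *
for cam in("top","scene"):
    im=np.load(f"pics/{cam}0.npy")
    for col,z in(("red",(76,42)),("blue",(80,42)),("yellow",(22,)),("orange",(110,))):
        for b in blobs(im,col):
            print(cam,col,b["a"],b["box"],[bp(cam,b["bc"],q)[:2].round(0).tolist() for q in z])
E
```

```text
top red 100 [460   1  13  11] [[1293.0, -489.0], [1320.0, -499.0]]
top red 98 [484   1  13  12] [[1295.0, -558.0], [1322.0, -570.0]]
top red 69 [517  21  10   9] [[1239.0, -645.0], [1265.0, -659.0]]
top red 913 [ 23 157  65  39] [[717.0, 592.0], [729.0, 610.0]]
top red 16 [ 61 164   4   8] [[741.0, 576.0], [754.0, 594.0]]
top red 132 [180 244  27  27] [[521.0, 207.0], [528.0, 216.0]]
top red 120 [503 254  14  13] [[557.0, -588.0], [565.0, -601.0]]
top red 100 [324 295  11  11] [[432.0, -140.0], [436.0, -141.0]]
top red 115 [435 300  13  12] [[433.0, -416.0], [438.0, -424.0]]
top blue 94 [456  15  12  11] [[1243.0, -475.0], [1272.0, -486.0]]
top blue 103 [479  15  13  11] [[1247.0, -541.0], [1276.0, -554.0]]
top blue 236 [156  92  47  31] [[930.0, 290.0], [950.0, 302.0]]
top blue 124 [210 100  13  13] [[939.0, 190.0], [959.0, 199.0]]
top blue 39 [180 121  19   6] [[883.0, 257.0], [902.0, 268.0]]
top blue 125 [108 129  13  13] [[839.0, 453.0], [856.0, 470.0]]
top blue 133 [111 247  28  27] [[503.0, 377.0], [510.0, 391.0]]
top blue 1030 [428 254  47  33] [[523.0, -440.0], [531.0, -450.0
[... 1996 characters left out ...]
  40] [[838.0, -2814.0], [918.0, -3043.0]]
scene blue 209 [468 134  27  14] [[815.0, -1354.0], [894.0, -1495.0]]
scene blue 80 [165 220  12   8] [[992.0, 138.0], [1081.0, 88.0]]
scene blue 641 [ 93 248  62  30] [[843.0, 370.0], [923.0, 334.0]]
scene blue 308 [177 314  33  22] [[451.0, 423.0], [507.0, 390.0]]
scene blue 595 [345 341  17  44] [[116.0, 301.0], [152.0, 260.0]]
scene blue 467 [289 371  32  21] [[143.0, 399.0], [180.0, 365.0]]
scene yellow 582 [ 49 274  43  26] [[935.0, 480.0]]
scene yellow 30 [271 302   8   5] [[469.0, 187.0]]
scene yellow 46 [208 339   9   7] [[445.0, 386.0]]
scene orange 89 [100  45  13   8] [[6992.0, -2667.0]]
scene orange 267 [324 244  11  27] [[423.0, 43.0]]
```

Run:
```python
from h import *
P={"redb":(432,-141,14),"blueb":(484,-294,17),"rs":(526,216,44),"bs":(509,391,47),"pr":(422,43,85),"look1":(430,-215,230),"look2":(420,250,230)}
for k,p in P.items():
    for y in(-90,0,90,180):
        q=solve_ik(p,[180,0,y]); print(k,y,None if q is None else np.round(q).tolist())
def look(p,y,n):
    goto(p,[180,0,y]); wait(.2); o=get_obs(); im=get_image("wrist"); cv2.imwrite(f"pics/{n}.png",im[...,::-1])
    print(n,o["t"],np.round(o["tcp_pos"],1),np.round(o["ee_rot"],1),o["wrist_force"].round(2))
    np.save(f"pics/{n}.npy",im)
    for col,z in(("red",(76,42)),("blue",(80,42)),("yellow",(22,)),("orange",(110,))):
        for b in blobs(im,col,80): print(col,b["a"],b["box"],[bp("wrist",b["bc"],q,o)[:2].round(0).tolist() for q in z])
look((430,-215,230),90,"l1"); look((420,250,230),90,"l2")
```

```text
redb -90 None
redb 0 [-27.0, 8.0, 122.0, -0.0, 50.0, 63.0]
redb 90 [-27.0, 8.0, 122.0, 0.0, 50.0, -27.0]
redb 180 [-27.0, 8.0, 122.0, 0.0, 50.0, -117.0]
blueb -90 [-38.0, 19.0, 107.0, -0.0, 54.0, 142.0]
blueb 0 [-38.0, 19.0, 107.0, -0.0, 54.0, 52.0]
blueb 90 [-38.0, 19.0, 107.0, 0.0, 54.0, -38.0]
blueb 180 [-38.0, 19.0, 107.0, 0.0, 54.0, -128.0]
rs -90 None
rs 0 [15.0, 17.0, 106.0, -0.0, 57.0, 105.0]
rs 90 [15.0, 17.0, 106.0, -0.0, 57.0, 15.0]
rs 180 [15.0, 17.0, 106.0, 0.0, 57.0, -75.0]
bs -90 None
bs 0 [31.0, 24.0, 96.0, -0.0, 60.0, 121.0]
bs 90 [31.0, 24.0, 96.0, -0.0, 60.0, 31.0]
bs 180 [31.0, 24.0, 96.0, 0.0, 60.0, -59.0]
pr -90 None
pr 0 [-4.0, -4.0, 124.0, -0.0, 59.0, 86.0]
pr 90 [-4.0, -4.0, 124.0, -0.0, 59.0, -4.0]
pr 180 [-4.0, -4.0, 124.0, 0.0, 59.0, -94.0]
look1 -90 [-35.0, -7.0, 110.0, -0.0, 77.0, 145.0]
look1 0 [-35.0, -7.0, 110.0, -0.0, 77.0, 55.0]
look1 90 [-35.0, -7.0, 110.0, 0.0, 77.0, -35.0]
look1 180 [-35.0, -7.0, 110.0, 0.0, 77.0, -125.0]
look2 -90 None
look2 0 [23.0, -6.0, 109.0, -0.0, 76.0, 113.0]
look2 90 [23.0, -6.0, 109.0, -0.0, 76.0, 23.0]
look2 180 [23.0, -6.0, 109.0, 0.0, 76.0, -67.0]
l1 2.8917 [ 429.8 -215.8  229.9] [-180.     0.    89.9] [-0.11 -0.01 -0.59]
red 1125 [304  99  38  40] [[431.0, -143.0], [431.0, -143.0]]
red 704 [309 418  33  26] [[433.0, -412.0], [434.0, -440.0]]
blue 1187 [367 296  39  40] [[483.0, -297.0], [489.0, -315.0]]
blue 4621 [378 372  83  86] [[516.0, -392.0], [526.0, -421.0]]
l2 4.8417 [420.5 249.3 230. ] [180.    0.   89.9] [ 0.03 -0.81 -0.39]
red 1534 [403 208  82  79] [[517.0, 225.0], [527.0, 215.0]]
blue 1237 [391   0  93  78] [[500.0, 374.0], [509.0, 381.0]]
yellow 431 [335  20  23  26] [[441.0, 389.0]]
yellow 275 [357 255  20  19] [[463.0, 193.0]]
orange 82 [320 437  17   6] [[426.0, 73.0]]
```

```bash
cat >> h.py <<'E'
def pick_place(b,zc,seat,O=[180,0,135]):
    goto([b[0],b[1],130],O); grip(70)
    move_l([b[0],b[1],zc],speed=120); grip(30,40); o=get_obs(); print("grip",o["grip_width"],o["grip_force"],o["t"])
    move_l([b[0],b[1],265],speed=200)
    if b[1]<-200: goto([410,-120,265],O)
    goto([420,200,265],O); goto([seat[0],seat[1],170],O)
    o=get_obs(); print("hold",o["grip_width"],o["grip_force"])
    move_l([seat[0],seat[1],zc+36],speed=150); o=get_obs(); f0=o["wrist_force"][2]
    move_l([seat[0],seat[1],zc+31],speed=30); o=get_obs(); print("down",o["tcp_pos"].round(1),o["wrist_force"].round(1),f0)
    grip(70); move_l([seat[0],seat[1],170],speed=150); print(get_obs()["t"])
E
python3 - <<'E'
from h import *
pick_place((431.5,-142),14,(527,215.5))
o=get_obs(); im=get_image("wrist"); cv2.imwrite("pics/p1.png",im[...,::-1])
for c,z in(("red",42),("red",108)):
    for b in blobs(im,c,80): print(c,z,b["a"],b["box"],bp("wrist",b["bc"],z,o).round(0))
E
```

```text
grip 42.21314395937865 40.19434194546193 8.1833
hold 42.49091236312982 40.696066045202315
down [527.3 215.6  45.4] [ 0.3  0.2 -1.4] -0.8700911570596462
14.15
red 42 3163 [273 180  98  99] [528. 214.  42.]
red 108 3163 [273 180  98  99] [516. 225. 108.]
```

View pics/p1.png

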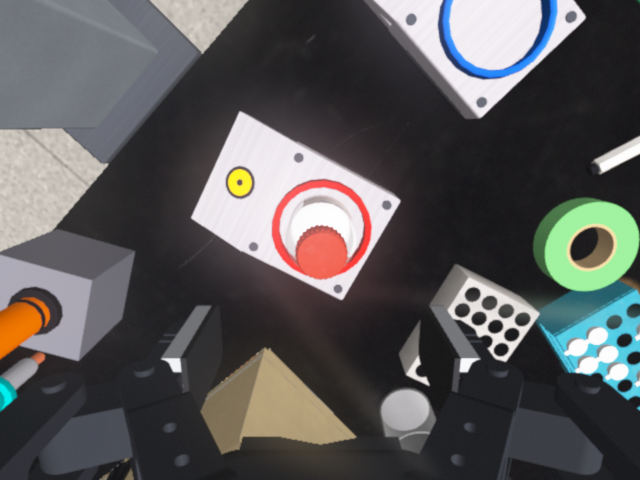

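The red-capped bottle stands inside the red ring (ring 273–371 × 180–279 px). The yellow mark is at (239,182). Next is the blue bottle, taking the safe route.

Run:
```python
from h import *
O=[180,0,135]
o=get_obs(); print("mark",bp("wrist",(239,182),22,o))
goto([420,200,265],O); goto([410,-120,265],O); goto([470,-280,200],O)
pick_place((483,-296),17,(508.5,390.5))
o=get_obs(); im=get_image("wrist"); cv2.imwrite("pics/p2.png",im[...,::-1])
for b in blobs(im,"blue",80): print(b["a"],b["box"],bp("wrist",b["bc"],42,o).round(0))
```

```text
mark [462.55210432 192.57430576  22.        ]
grip 44.5398066687253 40.55964674255847 18.8583
hold 44.98297236546055 40.89624771107083
down [509.  390.9  48.7] [-0.4  0.3 -1.5] -1.2032226766971714
25.75
3144 [273 179  99 102] [510. 389.  42.]
```

View pics/p2.png

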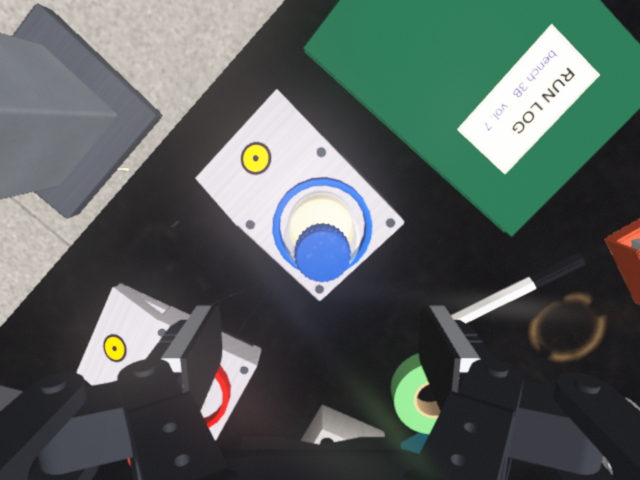

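Blue-capped bottle is seated inside the blue ring (273–371 × 179–280 px). Now look at the probe from above, and check IK for the pressing pose.

```bash
cat >> h.py <<'E'
PSI=19.5; MARK=np.array([463,192.7,22.])
RP=rot([0,-20,PSI]); N=RP[:,2]
def press_att(phi): return Ro.from_matrix(RP@rot([180,0,phi])).as_euler('xyz',degrees=True)
E
python3 - <<'E'
from h import *
for phi in range(-180,180,45):
    q=[solve_ik(MARK+N*d,press_att(phi)) for d in(64,110,150)]
    print(phi,press_att(phi).round(0),[None if a is None else np.round(a).tolist() for a in q])
O=[180,0,135]
goto([420,200,265],O); goto([425,55,265],O); wait(.2)
o=get_obs(); im=get_image("wrist"); cv2.imwrite("pics/p3.png",im[...,::-1]); np.save("pics/p3.npy",im)
print(o["t"])
for b in blobs(im,"orange",80): print(b["a"],b["box"],bp("wrist",b["bc"],110,o).round(0))
for X in((422,43,146),(422,43,68)): print(proj("wrist",X,o).round())
E
```

```text
-180 [-180.   20. -160.] [[13.0, -9.0, 132.0, 4.0, 37.0, -99.0], [12.0, -17.0, 132.0, 3.0, 44.0, -99.0], [12.0, -22.0, 132.0, 3.0, 51.0, -99.0]]
-135 [-166.   14. -114.] [[13.0, -9.0, 132.0, 4.0, 37.0, -144.0], [12.0, -17.0, 132.0, 3.0, 44.0, -144.0], [12.0, -22.0, 132.0, 3.0, 51.0, -144.0]]
-90 [-160.    0.  -70.] [None, None, None]
-45 [-166.  -14.  -27.] [[13.0, -9.0, 132.0, 4.0, 37.0, 126.0], [12.0, -17.0, 132.0, 3.0, 44.0, 126.0], [12.0, -22.0, 132.0, 3.0, 51.0, 126.0]]
0 [180. -20.  19.] [[13.0, -9.0, 132.0, 4.0, 37.0, 81.0], [12.0, -17.0, 132.0, 3.0, 44.0, 81.0], [12.0, -22.0, 132.0, 3.0, 51.0, 81.0]]
45 [166. -14.  66.] [[13.0, -9.0, 132.0, 4.0, 37.0, 36.0], [12.0, -17.0, 132.0, 3.0, 44.0, 36.0], [12.0, -22.0, 132.0, 3.0, 51.0, 36.0]]
90 [160.   0. 109.] [[13.0, -9.0, 132.0, 4.0, 37.0, -9.0], [12.0, -17.0, 132.0, 3.0, 44.0, -9.0], [12.0, -22.0, 132.0, 3.0, 51.0, -9.0]]
135 [166.  14. 153.] [[13.0, -9.0, 132.0, 4.0, 37.0, -54.0], [12.0, -17.0, 132.0, 3.0, 44.0, -54.0], [12.0, -22.0, 132.0, 3.0, 51.0, -54.0]]
27.55
584 [291 211  32  47] [426.  39. 110.]
[304. 239.]
[308. 216.]
```

View pics/p3.png

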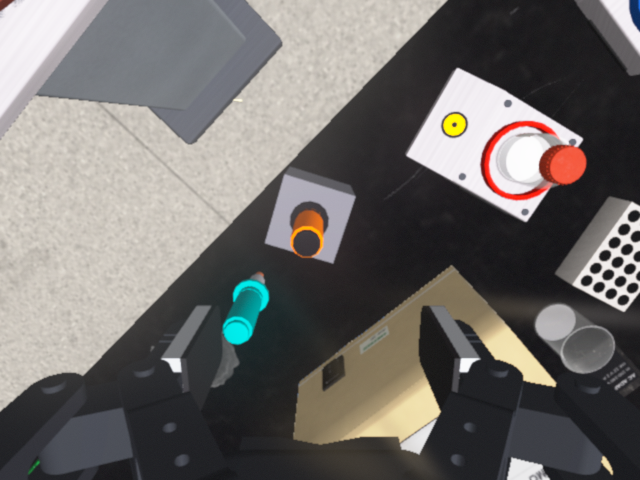

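Run:
```python
from h import *
o=get_obs(); a=bp("wrist",(307,242),146,o); b=bp("wrist",(309,218.5),74,o); print(a,b)
p=(a+b)[:2]/2; O=[180,0,109.5]
if np.hypot(*(p-[423,42]))<8:
    goto([*p,190],O); grip(50); move_l([*p,82],speed=120); grip(10,60); wait(.2)
    o=get_obs(); print("grip",o["grip_width"],o["grip_force"],o["tcp_pos"],o["wrist_force"])
    move_l([*p,200],speed=120); o=get_obs(); print(o["grip_width"],o["grip_force"],o["wrist_force"],o["t"])
    goto(MARK+N*(69+25),press_att(90)); wait(.3)
    o=get_obs(); print(o["t"],o["tcp_pos"],o["ee_rot"],o["wrist_force"])
    im=get_image("wrist"); cv2.imwrite("pics/p4.png",im[...,::-1]); np.save("pics/p4.npy",im)
    s=get_image("scene"); cv2.imwrite("pics/p4s.png",cv2.resize(s[200:360,200:400],(800,640),interpolation=cv2.INTER_CUBIC)[:600,:,::-1])
    print("pred tip",proj("wrist",MARK+N*25,o),"mark",proj("wrist",MARK,o))
    print("scene tip",proj("scene",MARK+N*25),proj("scene",MARK))
```

```text
[424.89219535  42.58787955 146.        ] [423.97184516  42.8636765   74.        ]
grip 22.3276897871582 58.60258877277374 [425.5987615   42.70276287  83.02869845] [-0.23765229  1.55371683  5.44681635]
22.024180942439926 58.79289507865906 [ 0.79654388 -0.68051475 -1.31182904] 31.1583
32.15 [434.24825044 181.43650665 111.58823488] [1.59894836e+02 2.39151825e-02 1.09410426e+02] [ 0.66341846 -0.09778481 -1.49451507]
pred tip [318.1988983  246.63930885] mark [318.31358151 235.55123149]
scene tip [277.02269345 297.66605209] [274.44282659 305.65817817]
```

View pics/p4.png

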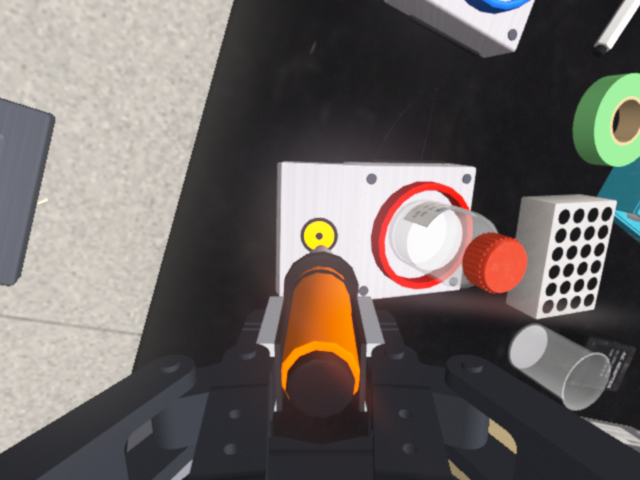

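View pics/p4s.png

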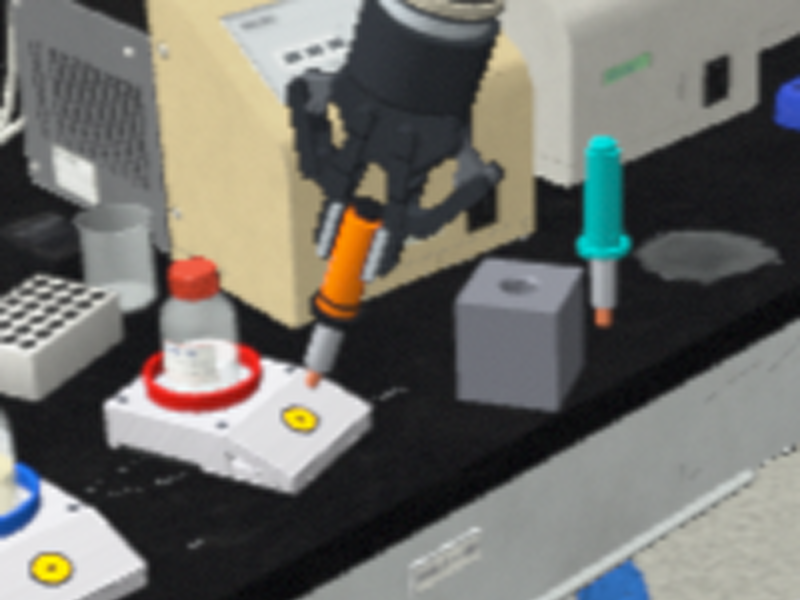

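The wrist view shows the mark at (319,236), as predicted, with the probe axis coming down at column 320. In the scene view the tip is at about px (278.5,295.5), just above the mark. Next I check the tilt, then approach with force feedback.

Run:
```python
from h import *
im=get_image("scene")
print("end pred",proj("scene",MARK+N*(25+132)),"obs 291.7,251.7; tip pred",proj("scene",MARK+N*25))
bl=[b for b in blobs(im,"orange",60) if abs(b["c"][0]-288)<20]; print([(b["c"],b["a"]) for b in bl],"handle centre pred",proj("scene",MARK+N*(25+54+39)))
ys,xs=np.nonzero(bl[0]["m"]); v=cv2.fitLine(np.c_[xs,ys].astype(np.float32),cv2.DIST_L2,0,.01,.01).ravel(); print("obs angle",np.degrees(np.arctan2(v[0],v[1])))
a=proj("scene",MARK+N*87);b=proj("scene",MARK+N*149);d=a-b; print("pred angle",np.degrees(np.arctan2(d[0],d[1])))
def f(n=8):
    w=[]
    for _ in range(n): wait(.03); w.append(get_obs()["wrist_force"]@N)
    return np.mean(w),np.std(w)
A=press_att(90); f0,s=f(); print("base",f0,s)
D=94
move_l(MARK+N*78,A,speed=60); print(78,f(),get_obs()["t"])
f0=f()[0]
for D in np.arange(77,62,-1.):
    move_l(MARK+N*D,A,speed=25); m,s=f(); o=get_obs(); print(D,round(m-f0,2),round(s,2),((o["tcp_pos"]-MARK)@N).round(1))
    if m-f0>1.5: break
print(get_obs()["t"])
```

```text
end pred [291.48224526 252.87205025] obs 291.7,251.7; tip pred [277.02269345 297.66605209]
[(array([286.1779661, 266.1440678]), 236)] handle centre pred [287.05679131 266.58158946]
obs angle 165.86119
pred angle -17.89013504190191
base -1.3446869881820573 0.19678273295970555
78 (np.float64(-1.3501069445590181), np.float64(0.33573367706088597)) 33.25
77.0 -0.48 0.65 77.0
76.0 -0.06 0.68 76.0
75.0 -0.27 0.39 75.0
74.0 0.1 0.55 74.0
73.0 -0.27 0.4 73.0
72.0 0.09 0.44 72.0
71.0 -0.37 0.64 71.0
70.0 -0.14 0.58 70.0
69.0 0.02 0.57 69.0
68.0 0.86 0.37 68.1
67.0 1.44 0.45 67.1
66.0 1.55 0.48 66.1
39.7167
```

Run:
```python
from h import *
D=62.4; A=press_att(90)
move_l(MARK+N*D,A,speed=20)
w=[]
for _ in range(25): wait(.03); o=get_obs(); w.append(o["wrist_force"]@N)
print("force",np.mean(w)+1.35,((o["tcp_pos"]-MARK)@N),o["grip_width"],o["grip_force"],o["t"])
im=get_image("wrist"); cv2.imwrite("pics/p5.png",im[...,::-1])
c=get_calibration("wrist"); M=np.linalg.inv(np.array(c["mount"]))
def pt(z,y=0,x=0):
    q=M@[x,y,z,1]; return (round(c["fx"]*q[0]/q[2]+c["cx"],1),round(c["fy"]*q[1]/q[2]+c["cy"],1))
tip0=68.3
for n,z,r in(("end",tip0-132,12),("handle top",tip0-126,12),("collar top",tip0-60,17),("collar under",tip0-54,17),("shank end",tip0-14,8)):
    print(n,"centre",pt(z),"near/far rim",pt(z,0,r),pt(z,0,-r),"side",pt(z,r),pt(z,-r))
s=get_image("scene"); cv2.imwrite("pics/p5s.png",cv2.resize(s[220:340,220:360],(700,600),interpolation=cv2.INTER_CUBIC)[:,:,::-1])
for n,X in(("tip",MARK),("collar",MARK+N*48),("end",MARK+N*126)): print(n,(proj("scene",X)-220)*5)
```

```text
force 3.117736931363882 62.43933402303931 22.65181856583291 59.11942899227142 40.8833
end centre (np.float64(322.3), np.float64(386.7)) near/far rim (np.float64(322.4), np.float64(347.7)) (np.float64(322.3), np.float64(423.5)) side (np.float64(365.9), np.float64(386.7)) (np.float64(278.7), np.float64(386.7))
handle top centre (np.float64(322.2), np.float64(374.2)) near/far rim (np.float64(322.3), np.float64(336.8)) (np.float64(322.2), np.float64(409.7)) side (np.float64(363.8), np.float64(374.2)) (np.float64(280.7), np.float64(374.2))
collar top centre (np.float64(321.6), np.float64(288.3)) near/far rim (np.float64(321.6), np.float64(251.3)) (np.float64(321.5), np.float64(323.5)) side (np.float64(360.3), np.float64(288.3)) (np.float64(282.9), np.float64(288.3))
collar under centre (np.float64(321.5), np.float64(283.3)) near/far rim (np.float64(321.6), np.float64(247.3)) (np.float64(321.5), np.float64(317.6)) side (np.float64(359.1), np.float64(283.3)) (np.float64(284.0), np.float64(283.3))
shank end centre (np.float64(321.3), np.float64(256.5)) near/far rim (np.float64(321.3), np.float64(242.4)) (np.float64(321.3), np.float64(270.4)) side (np.float64(336.0), np.float64(256.5)) (np.float64(306.6), np.float64(256.5))
tip [272.21413294 428.29089085]
collar [297.19488421 350.90344253]
end [339.76841962 219.01560476]
```

View pics/p5.png

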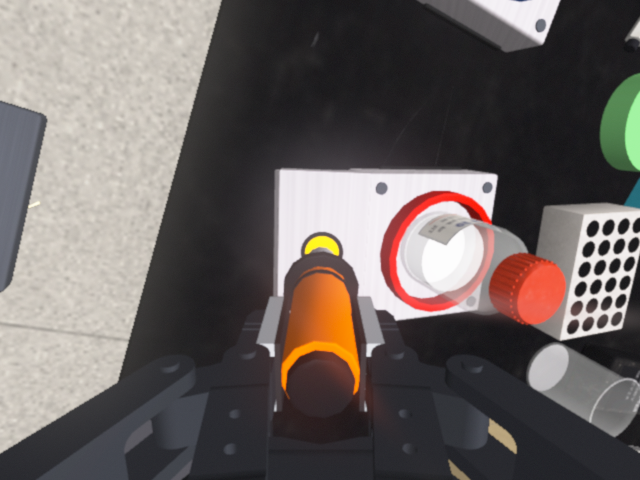

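View pics/p5s.png

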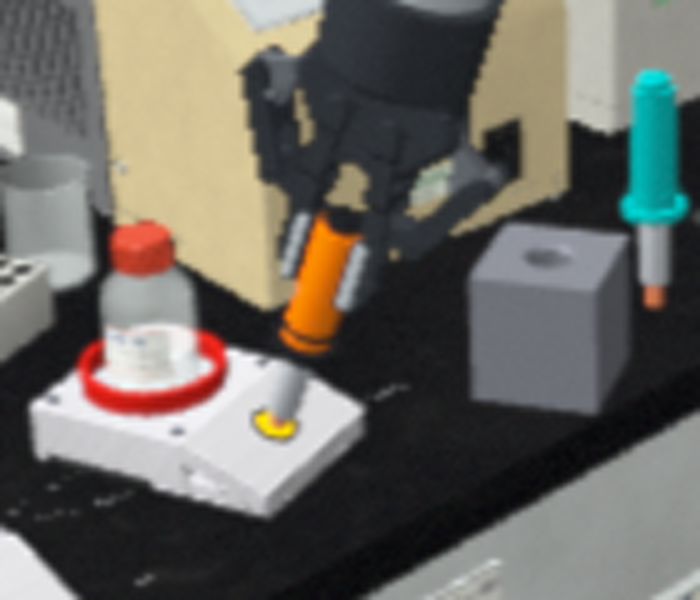

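The wrist view shows the collar and end rims within about 3 px of prediction, so the probe is square to about 1°. Force is about 3 N. In the scene crop the tip is on the mark, perhaps slightly right of centre, so I check this at pixel level.

Run:
```python
from h import *
s=get_image("scene"); s0=np.load("pics/scene0.npy")
def cls(p):
    h,sa,v=cv2.cvtColor(p[None,None],cv2.COLOR_RGB2HSV)[0,0].astype(int)
    if v<70: return '#'
    if sa<60: return '.'
    if 21<=h<=36: return 'Y'
    if h<21 or h>170: return 'c'
    return '?'
for r in range(294,312): print(r,''.join(cls(p) for p in s0[r,264:290]),' ',''.join(cls(p) for p in s[r,264:290]))
print("cols from 264; MARK pred",proj("scene",MARK))
c=bp("scene",(277.5,304.5),22); print(c)
for k in("x","y"):
    v=RP[:,0] if k=="x" else RP[:,1]; print(k,"px per 10mm",proj("scene",MARK+10*v)-proj("scene",MARK))
```

```text
294 c.................########   c..................#######
295 c...................######   c...................######
296 c.....................####   c.....................####
297 .......................###   .......................###
298 .........................#   .........................#
299 ..........................   ..........................
300 ..........................   ..........................
301 ..........................   ..........................
302 .......YYYYYY.............   .......YYY................
303 .......YYYYYYYY...........   .......YYYcc..............
304 .......YYYYYYYY...........   .......YYYcccYY...........
305 .......YYYYYYYY...........   .......YYYYYYYY...........
306 ........YYYYYYY...........   ........YYYYYYY...........
307 ..........YYYY............   ..........YYYY............
308 ..........................   ..........................
309 ..........................   ..........................
310 .........................#   .........................#
311 ........................##   ........................##
cols from 264; MARK pred [274.44282659 305.65817817]
[461.71909828 184.10333703  22.        ]
x px per 10mm [-3.52065203 -1.98953088]
y px per 10mm [-2.0633672   1.94513071]
```

Tip looks roughly 3–4 mm to one side (block −y) in the scene view and centred in the wrist view. I lift off, shift 2 mm, press again to half depth and hand in.

Run:
```python
from h import *
A=press_att(90); S=MARK+2.0*RP[:,1]
def f(n=25):
    w=[]
    for _ in range(n): wait(.03); w.append(get_obs()["wrist_force"]@N)
    return np.mean(w)
move_l(MARK+N*75,A,speed=40); move_l(S+N*75,A,speed=20); f0=f()
move_l(S+N*62.6,A,speed=20); m=f()-f0; print(f0,m)
if abs(m-2.7)>.25:
    d=np.clip((m-2.7)/.3,-2,2)*.7; move_l(S+N*(62.6+d),A,speed=10); print(d,f(40)-f0)
s=get_image("scene")
for r in range(300,309): print(r,[''.join('Y' if 21<=h<=36 and q>60 else 'c' if h<21 and q>60 else '.' for h,q,v in cv2.cvtColor(s[r:r+1,264:290],cv2.COLOR_RGB2HSV)[0].astype(int))])
for c in("red_bottle","blue_bottle"): print(c,[np.round(d["extent"]).tolist() for d in spot_in(c,"scene")[:3]])
o=get_obs(); print(o["t"],o["grip_width"],o["grip_force"])
```

```text
-1.2423349105824166 2.9815212912060396
0.656883012814092 2.5352826301215057
300 ['..........................']
301 ['..........................']
302 ['.......YY.................']
303 ['.......YYYc...............']
304 ['.......YYYcccYY...........']
305 ['.......YYYcccYY...........']
306 ['........YYYYYYY...........']
307 ['..........YYYY............']
308 ['..........................']
red_bottle [[250.0, 278.0, 21.0, 30.0], [431.0, 204.0, 15.0, 19.0], [433.0, 230.0, 13.0, 27.0]]
blue_bottle [[192.0, 311.0, 26.0, 42.0]]
45.9167 22.314058603830222 59.205374121665955
```

Tip is now central in the mark at about 2.6 N, and both bottles are seated.

```bash
python3 -c "
from station import *
print(sign_off())"
```

```text
the job is handed in; nothing more can be done
None
```

I handed the job in at about 46 s of the allowed 72 s: both bottles stand in their matching nests, and the probe is still gripped, square to the face to about 1° (read from the images), its tip inside the yellow mark at about 2.5 N, close to half way in. I never went near the tape roll or the beaker, but took no final check picture of them.

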